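# Strip the filter test stack into its trays

## Robot

A 6-joint arm with a two-finger parallel gripper is mounted at the origin on the work surface. World frame = base frame: x ahead of the robot, y to its left, z up, the work surface at z = 0. Lengths are in m, angles in rad, forces in N, time in s.
With the tool pointing down it reaches from about 0.425 to 0.95 m from the base axis. Payload 14.7 kg.
Tool frame: the origin (TCP) lies at the very end of the fingers, on their centre line; the grasp point (between the pads) lies 19 mm behind it; y points along the fingers, z is the direction in which the jaws open and shut, and the axes are right-handed (so a half turn about y gives the same grasp; the last joint's range is limited). The gripper opens to 85 mm and grips with 20 to 120 N. Pads are 22 mm wide; open, the fingers measure 114 mm over their backs; the gripper's body (76 mm by 85 mm) begins 54 mm behind the grasp point. The pads swing forward as they close: fully open they stand 13 mm farther back than shut.
Start: joints at [-1.183, 0.48, 1.596, -0, 1.065, -0.047], TCP at [0.274, -0.59, 0.231] pointing down, gripper open.
Joint ranges: [-2.75, 2.75], [-0.82, 2.05], [0.23, 2.67], [-1.56, 4.7], [0.09, 2.69], [-2.92, 2.92]. Speed limits (rad/s): [1.89, 1.89, 2.39, 3.01, 3.01, 3.01].

## Interface

Orientations are given as a unit quaternion [x, y, z, w].
In Python, from bench import ctrl gives the robot as it stands. The module is installed in compiled form; this text tells all that it offers.
- The arm moves only by the tool send_rows, never from a script. Its argument "motion" is a list that holds one entry, the list of rows, each a list of 6 numbers: the shift along the world's x, y, z in mm, then the turn, a rotation vector about the world's x, y, z in rad. In form: [[[dx, dy, dz, ax, ay, az], ...]]. A call has 1 to 20 rows; each row is the pose to reach, as a shift and turn from the pose measured when the call began; what a row does not reach only later rows make up. A row lasts 1/12 s, in which the tool goes at most 41.7 mm and 7.16 degrees, less where a joint would pass 70% of its speed; a pose out of reach is approached as far as the arm can. A call with a gripper value outside its range is refused whole. "jaw" is the opening, from 0 (shut) to 1 (fully open), set as the call begins (left out, the last holds). The fingers move at their own pace and stop on an object; the grip force is fixed at half the most. Time passes only in rows, so rows that repeat a pose let the fingers close. It gives the time, the measured TCP pose, the force and the opening at its end, in the units of the state.
- ctrl.read_state(): the state, without advancing time (a new reading comes with each control period).
- ctrl.get_image(name): name is "scene" or "side" or "wrist"; returns a dict with "color" (480x640x3 uint8, red, green, blue), "fov_y" (degrees; the focal length in pixels is half the picture's height over the tangent of half this angle, whatever the lens; pixels are square), "cx", "cy" (the principal point, pixels), "D" ([k1, k2, p1, p2, k3] as OpenCV has them; the pictures are not rectified), "T" (4x4, takes a point from camera to world coordinates); the wrist camera has in their place "tool_from_camera" (4x4, takes a point from camera to tool coordinates, whose origin is the TCP and whose axes are the tool frame's). Camera axes: x right, y up, looking along -z (the intrinsics and any distortion apply to the point x, -y, -z); pixel columns grow to the right and rows downward; lengths in m; the calibration is good to about 2 mm. A picture is of the moment at which its call begins: read the wrist's pose just before it. There is no depth.
- ctrl.job_done(): hands the job in, once; it reports no verdict.
The state is a dict: "t": time; "joint_pos": joint angles; "joint_vel": joint speeds; "effort": joint torques, N m; "ee_pos": TCP position; "ee_rot": TCP orientation; "contact_force": force on the tool from outside, world axes, zero at the start; "torque": the same for the moment, N m; "grip_width": finger opening in m.
Only numpy, scipy, OpenCV 4.12 (cv2) and the standard library are available. Lean on these libraries where they do the work, as an engineer would, in place of code of your own. Each camera call takes 0.05 s, during which the arm holds its last target.

## Task

Take the filter stack apart from the top down, standing each part upright (same way up) in the middle of its own tray: the brass fitting in the blue tray, the black carbon block in the red one, the white puck in the green one. Only when those three are in their trays, press the orange-barred ejector lever fully down so that the aluminium end cap rises out of its pocket, then stand the end cap in the middle of the yellow tray.

Things in the scene. Friction and masses are not known exactly. Their poses are not given: they have to be found in the camera images.
- brass_fitting: Small upright brass cylinder, 20 mm diameter, 30 mm high, loose, top of the stack, standing on the black carbon block. 40 to 90 g. Origin: centre of its underside, z up along its axis.
- carbon_block: Black upright cylinder (carbon filter block), 34 mm diameter, 34 mm high, loose, second from the top, standing on the white puck. 35 to 75 g. Origin: centre of its underside, z up along its axis.
- filter_puck: White ceramic filter puck with grey bands, upright cylinder 46 mm diameter, 30 mm high, loose, third from the top, standing on the end cap. 60 to 130 g. Origin: centre of its underside, z up along its axis.
- end_cap: Bare aluminium disc, 60 mm diameter, 24 mm high, 90 to 190 g, loose, bottom of the stack. Seated in a pocket (64 mm wide, 24 mm deep) in the middle of a fixed dark grey block (110 x 110 mm, top 52 mm above the bench), flush with the block's top, so it cannot be gripped until the ejector lifts it. Origin: centre of its underside, 28 mm above the bench when seated; z up along its axis.
- blue_tray: Shallow square blue plastic tray fixed to the bench, 90 x 90 mm; floor 3 mm thick, low rim whose top is 7 mm above the bench. A thin white circle 72 mm across is printed on its floor around the middle. Origin: centre of the underside (bench level); z up, x and y along its sides. Place for the brass fitting.
- red_tray: Shallow square red plastic tray fixed to the bench, 90 x 90 mm; floor 3 mm thick, low rim whose top is 7 mm above the bench. A thin white circle 72 mm across is printed on its floor around the middle. Origin: centre of the underside (bench level); z up, x and y along its sides. Place for the black carbon block.
- green_tray: Shallow square green plastic tray fixed to the bench, 90 x 90 mm; floor 3 mm thick, low rim whose top is 7 mm above the bench. A thin white circle 72 mm across is printed on its floor around the middle. Origin: centre of the underside (bench level); z up, x and y along its sides. Place for the white puck.
- yellow_tray: Shallow square yellow plastic tray fixed to the bench, 90 x 90 mm; floor 3 mm thick, low rim whose top is 7 mm above the bench. A thin white circle 72 mm across is printed on its floor around the middle. Origin: centre of the underside (bench level); z up, x and y along its sides. Place for the aluminium end cap.
- ejector (a joint): Ejector lever of the dark grey block, in rad: 0 = up (end cap seated), 0.5 = pressed fully down to its stop (end cap lifted 18 mm; the lift is in proportion). Takes about 4 N at the orange bar and stays where it is left, holding the cap up.
- lever_bar (a point): Centre of the orange round bar (16 mm diameter, 36 mm long, level) at the end of the ejector lever, to be pressed from above. It stands 132 mm from the pocket's centre, clear of the block, 55 mm above the bench when up, 18 mm when fully down, moving at most 5 mm sideways. y runs along the bar; x leads away from the block, tilting down with the lever.
Things that resemble listed ones, but are neither listed nor needed, are in the scene too. Leave any pink or purple look-alike of the filter_puck alone.

How it is judged:
By the outcome, as a careful person would: the job done as asked, in the order asked, and still so for the second after the job is handed in, with the robot touching nothing.
It also fails if it takes over 128 s, if anything falls off the work surface, if the arm or the gripper's body presses on something with over 40 N, if the wrist force passes 120 N, or if a joint passes its speed limit or range.

## Working session

There is one attempt and no reset: what is moved stays moved. The work goes in short steps, Python scripts to look and compute and a tool call to move; the robot and the scene stay as the last step left them, time stands still between calls to the robot, and variables do not carry over. Pictures are saved under pics/ and viewed, and the job is handed in when it is done.

Besides the shell and the picture viewer there is one more tool, called after "Call:" in YAML: its name, and indented under it one key for each argument. send_rows: Moves the arm, as the interface text tells. Its arguments: {"type":"object","properties":{"motion":{"type":"array"},"jaw":{"type":"number"}},"required":["motion"]}

```bash
mkdir -p pics
python3 - <<'E'
from bench import ctrl
import cv2,numpy as np
s=ctrl.read_state(); print({k:np.round(v,3).tolist() for k,v in s.items()})
for n in ["scene","side","wrist"]:
    d=ctrl.get_image(n); cv2.imwrite(f"pics/{n}0.png",d["color"][:,:,::-1])
    print(n,{k:np.round(v,4).tolist() for k,v in d.items() if k!="color"})
E
```

```text
{'t': 0.0, 'joint_pos': [-1.183, 0.481, 1.597, 0.0, 1.065, -0.047], 'joint_vel': [0.0, -0.0, 0.0, 0.001, 0.001, 0.0], 'effort': [0.001, -95.063, -43.018, -0.0, 0.012, -0.0], 'ee_pos': [0.274, -0.589, 0.231], 'ee_rot': [-0.153, 0.691, -0.69, 0.152], 'contact_force': [0.122, -0.25, 0.782], 'torque': [0.025, 0.035, 0.042], 'grip_width': 0.085}
scene {'fov_y': 43.1961, 'cx': 324.7845, 'cy': 247.1858, 'D': [-0.0983, 0.0, 0.0, 0.0, 0.0], 'T': [[-0.0853, -0.7943, 0.6015, 1.114], [0.9964, -0.0671, 0.0527, 0.0373], [-0.0015, 0.6039, 0.7971, 0.8988], [0.0, 0.0, 0.0, 1.0]]}
side {'fov_y': 54.9958, 'cx': 324.0583, 'cy': 239.0397, 'D': [-0.1053, 0.0, 0.0, 0.0, 0.0], 'T': [[0.9869, 0.105, -0.1221, 0.3981], [-0.1611, 0.6575, -0.7361, -0.6485], [0.003, 0.7461, 0.6658, 0.6981], [0.0, 0.0, 0.0, 1.0]]}
wrist {'fov_y': 61.2496, 'cx': 314.247, 'cy': 246.0233, 'D': [-0.0574, 0.0, 0.0, 0.0, 0.0], 'tool_from_camera': [[-0.0003, -0.9508, -0.3098, -0.0784], [0.0002, 0.3098, -0.9508, -0.1423], [1.0, -0.0003, 0.0001, -0.0002], [0.0, 0.0, 0.0, 1.0]]}
```

View pics/scene0.png

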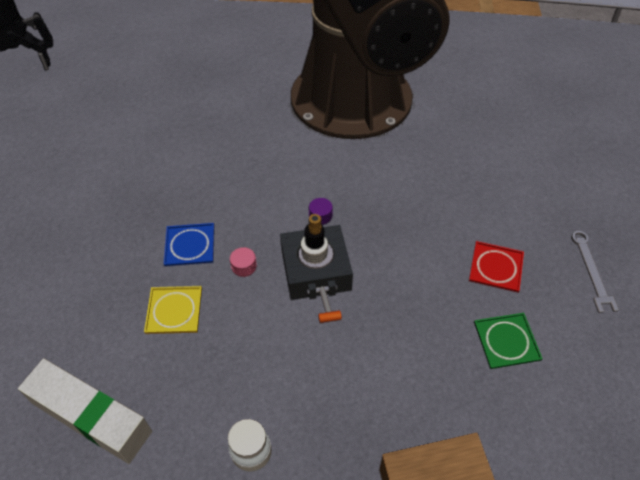

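View pics/side0.png

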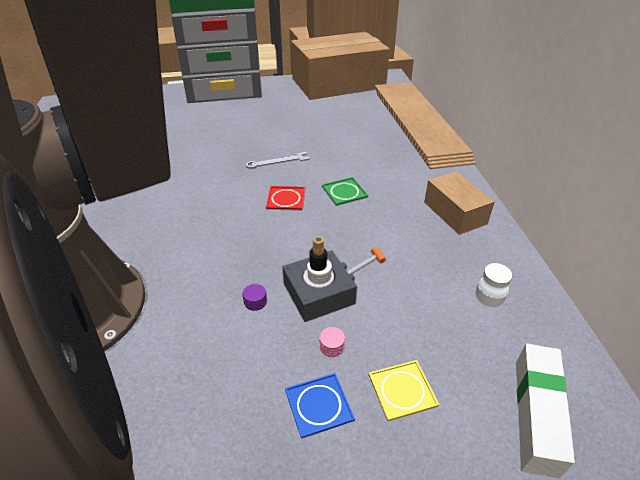

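View pics/wrist0.png

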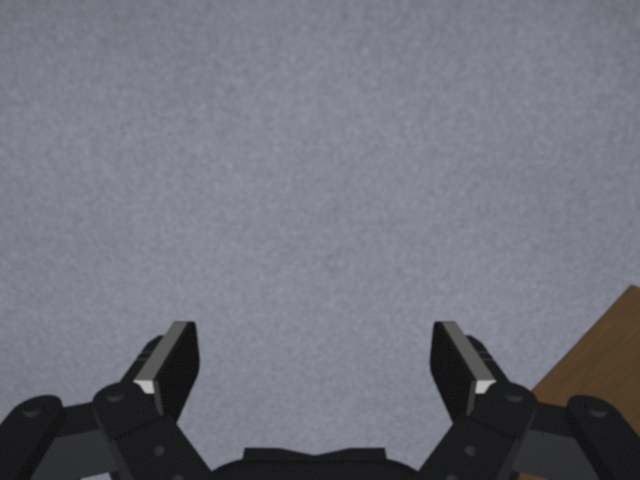

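Scene: the stack's brass is at (315,221), black at (315,236), white puck at (315,250) on the grey block. The lever bar is at (330,316). Trays: blue (190,245), yellow (173,310), red (497,267), green (507,340).
Look-alikes for the puck are pink (243,262), purple (320,211) and the white jar (249,442). The one I want is the white banded puck under the black cylinder on the block.

```bash
cat > h.py <<'E'
import cv2,numpy as np
from bench import ctrl
from scipy.spatial.transform import Rotation as R
def K(d):
    f=240/np.tan(np.radians(d["fov_y"])/2); return np.array([[f,0,d["cx"]],[0,f,d["cy"]],[0,0,1.]])
def toolT(s):
    T=np.eye(4); T[:3,:3]=R.from_quat(s["ee_rot"]).as_matrix(); T[:3,3]=s["ee_pos"]; return T
def cam(n,save=None):
    s=ctrl.read_state(); d=ctrl.get_image(n)
    if n=="wrist": d["T"]=toolT(s)@np.array(d["tool_from_camera"])
    d["T"]=np.array(d["T"]); d["bgr"]=d["color"][:,:,::-1].copy(); d["hsv"]=cv2.cvtColor(d["bgr"],cv2.COLOR_BGR2HSV)
    if save: cv2.imwrite(f"pics/{save}.png",d["bgr"])
    return d
def rays(d,px):
    u=cv2.undistortPoints(np.array(px,float).reshape(-1,1,2),K(d),np.array(d["D"])).reshape(-1,2)
    v=np.c_[u[:,0],-u[:,1],-np.ones(len(u))]@d["T"][:3,:3].T
    return d["T"][:3,3],v/np.linalg.norm(v,axis=1,keepdims=True)
def plane(d,px,z):
    o,v=rays(d,px); return o+v*((z-o[2])/v[:,2])[:,None]
def tri(obs):
    A=np.zeros((3,3));b=np.zeros(3);L=[]
    for d,px in obs:
        o,v=rays(d,[px]);P=np.eye(3)-np.outer(v[0],v[0]);A+=P;b+=P@o;L.append((P,o))
    X=np.linalg.solve(A,b); return X,[np.linalg.norm(P@(X-o))*1e3 for P,o in L]
def proj(d,X):
    T=np.linalg.inv(d["T"]);c=np.atleast_2d(X)@T[:3,:3].T+T[:3,3];c=c*[1,-1,-1]
    return cv2.projectPoints(c,np.zeros(3),np.zeros(3),K(d),np.array(d["D"]))[0].reshape(-1,2)
def big(m):
    c=cv2.findContours(m.astype(np.uint8),cv2.RETR_EXTERNAL,cv2.CHAIN_APPROX_NONE)[0]
    return max(c,key=cv2.contourArea).reshape(-1,2)
COL=dict(blue=(105,125),red=(172,8),green=(50,80),yellow=(22,34))
def hm(d,c,S=120,V=60):
    h,s,v=cv2.split(d["hsv"]);a,b=COL[c]
    m=((h>=a)&(h<=b)) if a<b else ((h>=a)|(h<=b))
    return m&(s>S)&(v>V)
E
cat > a.py <<'E'
from h import *
ds={n:cam(n) for n in ["scene","side"]}
from h import *
roi={"scene":dict(blue=(150,215,225,280),yellow=(130,275,215,345),red=(455,230,540,305),green=(460,300,560,380)),
"side":dict(blue=(270,360,365,450),yellow=(360,350,450,430),red=(255,175,315,220),green=(315,170,375,215))}
for c in COL:
    ctr={}
    for n,d in ds.items():
        x0,y0,x1,y1=roi[n][c]; m=np.zeros((480,640),bool); m[y0:y1,x0:x1]=hm(d,c)[y0:y1,x0:x1]
        k=big(m); P=plane(d,k,0.007)[:,:2]
        r=cv2.minAreaRect((P*1e3).astype(np.float32))
        # diagonals crossing in undistorted space
        q=cv2.boxPoints(r)/1e3; 
        ctr[n]=proj(d,[*(np.array(r[0])/1e3),.007])[0]
        hole=(cv2.morphologyEx(m.astype(np.uint8),cv2.MORPH_CLOSE,np.ones((5,5))))
        f=np.zeros((480,640),np.uint8);cv2.fillPoly(f,[k.reshape(-1,1,2)],1);w=(f>0)&(~m)&(d["hsv"][:,:,1]<130)
        f2=cv2.erode(f,np.ones((9,9)));w&=f2>0
        ys,xs=np.nonzero(w);Q=plane(d,np.c_[xs,ys],.003)[:,:2]
        A=np.c_[2*Q,np.ones(len(Q))];sol=np.linalg.lstsq(A,(Q**2).sum(1),rcond=None)[0]
        print(c,n,np.round(r[0],1),np.round(r[1],1),round(r[2],1),"circle",np.round(sol[:2]*1e3,1),"R",round(1e3*np.sqrt(sol[2]+sol[0]**2+sol[1]**2),1))
    print("   tri",[np.round(x,4) for x in tri([(ds[n],ctr[n]) for n in ds])])
big4={}
for n,(x0,y0,x1,y1) in dict(scene=(260,190,380,340),side=(230,220,400,330)).items():
    cv2.imwrite(f"pics/crop_{n}.png",cv2.resize(ds[n]["bgr"][y0:y1,x0:x1],None,fx=600/(y1-y0) if n=="scene" else 4.6,fy=600/(y1-y0) if n=="scene" else 4.6,interpolation=cv2.INTER_CUBIC))
E
python3 a.py
```

```text
blue scene [ 453.3 -275. ] [93.9 90.5] 10.3 circle [ 451.3 -275.8] R 34.5
blue side [ 451.9 -278.7] [90.4 92.2] 10.1 circle [ 451.9 -277.6] R 34.5
   tri [array([ 0.4516, -0.2765,  0.0039]), array([0.6736, 0.6736])]
red scene [456.1 293.1] [91.  94.5] 78.7 circle [454.1 293.8] R 34.5
red side [454.5 287.1] [95.5 89.9] 78.1 circle [454.9 291.9] R 34.0
   tri [array([0.4543, 0.2936, 0.0031]), array([0.9728, 0.9728])]
green scene [607.8 298.7] [90.9 90.2] 14.0 circle [606.4 299.5] R 34.4
green side [606.3 292. ] [91.  91.2] 14.4 circle [606.8 297.7] R 32.8
   tri [array([0.6069, 0.2989, 0.0031]), array([1.3089, 1.3089])]
yellow scene [ 595.4 -271.3] [92.3 91.3] 6.9 circle [ 594.3 -272. ] R 34.5
yellow side [ 594.1 -275.7] [90.8 92.1] 6.8 circle [ 594.6 -274. ] R 34.5
   tri [array([ 0.5944, -0.2731,  0.0037]), array([1.058, 1.058])]
```

View pics/crop_scene.png

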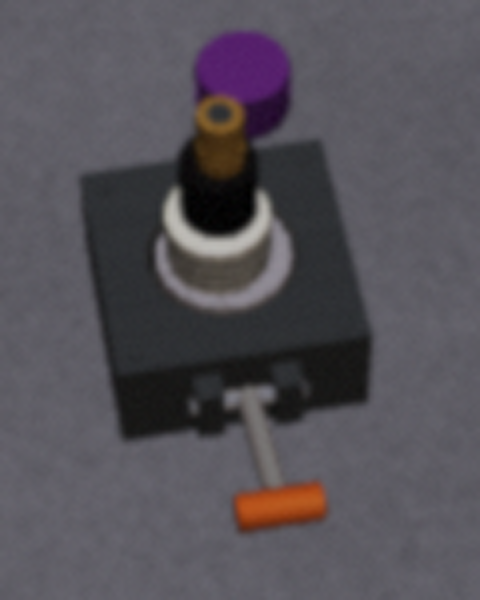

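View pics/crop_side.png

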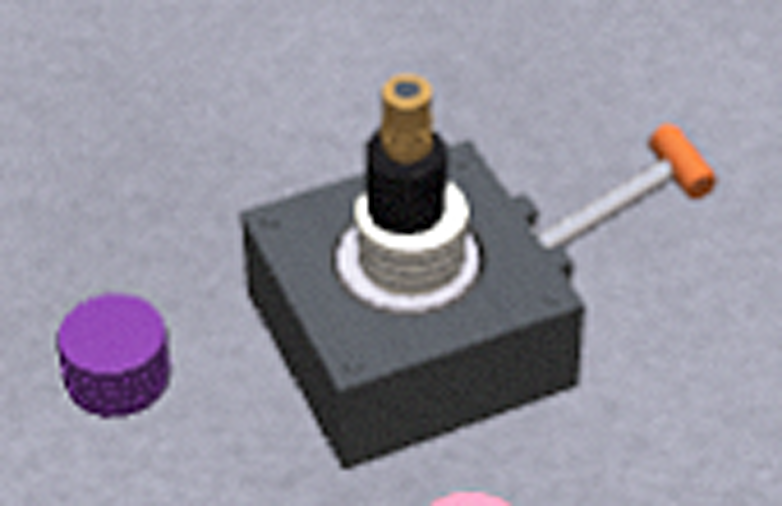

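The crops show the brass top with a dark hole, black, then the white banded puck on a light cap ring flush in the block. The lever bar is orange. Next I triangulate them.

```bash
cat > b.py <<'E'
from h import *
ds={n:cam(n) for n in ["scene","side"]}
X,e=tri([(ds["scene"],(314.6,218.1)),(ds["side"],(318.2,239.2))]);print("brass top",X,e)
for n,px in (("scene",(314.6,218.1)),("side",(318.2,239.2))): print(n,plane(ds[n],[px],.146)[0])
o=[]
for n,d in ds.items():
    h,s,v=cv2.split(d["hsv"]);m=(h<14)&(s>170)&(v>120)
    x0,y0,x1,y1=(300,300,360,330) if n=="scene" else (360,235,400,275)
    mm=np.zeros_like(m);mm[y0:y1,x0:x1]=m[y0:y1,x0:x1];k=big(mm)
    r=cv2.minAreaRect(k);print(n,r);o.append((d,r[0]))
    b=cv2.boxPoints(r);L=[np.linalg.norm(b[i]-b[(i+1)%4]) for i in range(2)]
    i=int(np.argmin(L)); a=(b[i]+b[(i+1)%4])/2;c=(b[(i+2)%4]+b[(i+3)%4])/2
    P=plane(d,[a,c],.055);print(" bar ends",P.round(4).tolist(), "len",np.linalg.norm(P[0]-P[1]))
print("bar",tri(o))
T=toolT(ctrl.read_state());print(T.round(3))
E
python3 b.py
```

```text
brass top [ 0.48853991 -0.0345738   0.14484095] [np.float64(0.9449237729522623), np.float64(0.9449237729523202)]
scene [ 0.4884795  -0.03398766  0.146     ]
side [ 0.48890107 -0.03690404  0.146     ]
scene ((329.5404357910156, 315.76300048828125), (7.450802803039551, 21.516094207763672), 81.25383758544922)
 bar ends [[0.6101, 0.0177, 0.055], [0.6191, -0.0159, 0.055]] len 0.03480343162600332
side ((377.5244445800781, 253.780517578125), (14.680334091186523, 6.090776443481445), 51.34019088745117)
 bar ends [[0.6107, 0.0192, 0.055], [0.6208, -0.0166, 0.055]] len 0.037165922437216906
bar (array([0.61536572, 0.00070143, 0.05574695]), [np.float64(0.3617020076374042), np.float64(0.36170200763719623)])
[[-0.907 -0.     0.421  0.274]
 [-0.421  0.    -0.907 -0.589]
 [-0.    -1.    -0.     0.231]
 [ 0.     0.     0.     1.   ]]
```

Call:
send_rows:
  motion:
    - [[14,37,10,0,0,0],[28,74,20,0,0,0],[42,111,30,0,0,0],[56,148,40,0,0,0],[71,185,40,0,0,0],[85,222,40,0,0,0],[100,259,40,0,0,0],[114,296,40,0,0,0],[129,333,40,0,0,0],[143,370,40,0,0,0],[157,407,40,0,0,0],[172,444,40,0,0,0],[186,481,40,0,0,0],[200,518,40,0,0,0],[208,540,40,0,0,0],[214,554,40,0,0,0],[214,554,40,0,0,0],[214,554,40,0,0,0]]

```text
t: 1.85
ee_pos: [0.4879, -0.0348, 0.2711]
ee_rot: [-0.153, 0.69, -0.69, 0.153]
contact_force: [-0.8, -0.1, -1.1]
grip_width: 0.0854
```

Run:
```python
from h import *
d=cam("wrist","w1"); print(ctrl.read_state()["ee_pos"], proj(d,[[.4885,-.035,.146],[.4885,-.035,.052]]))
```

```text
[ 0.48763682 -0.03550077  0.27113189] [[315.12623341 233.23130874]
 [314.94792171 204.24854964]]
```

View pics/w1.png

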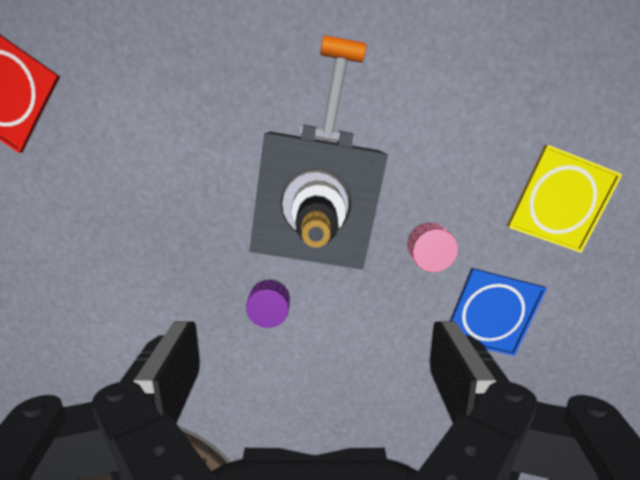

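Wrist view: the brass hole is at (316,233), with (315,233) predicted. Purple (268,303) and pink (433,247) are clear of the stack. Now I grasp the brass.

Call:
send_rows:
  motion:
    - [[1,0,-35,0,0,0],[1,0,-70,0,0,0],[1,0,-105,0,0,0],[1,0,-130,0,0,0],[1,0,-143,0,0,0],[1,0,-149,0,0,0],[1,0,-149,0,0,0],[1,0,-149,0,0,0]]

```text
t: 2.57
ee_pos: [0.4888, -0.0362, 0.1227]
ee_rot: [0.152, -0.69, 0.69, -0.153]
contact_force: [-0.0, -0.6, 0.8]
grip_width: 0.0853
```

Run:
```python
from h import *
d=cam("wrist","w2"); d=cam("side","s2"); cv2.imwrite("pics/s2c.png",cv2.resize(d["bgr"][180:330,220:420],None,fx=4,fy=4)); print(ctrl.read_state()["ee_pos"])
```

```text
[ 0.48936344 -0.03595004  0.12323819]
```

View pics/w2.png

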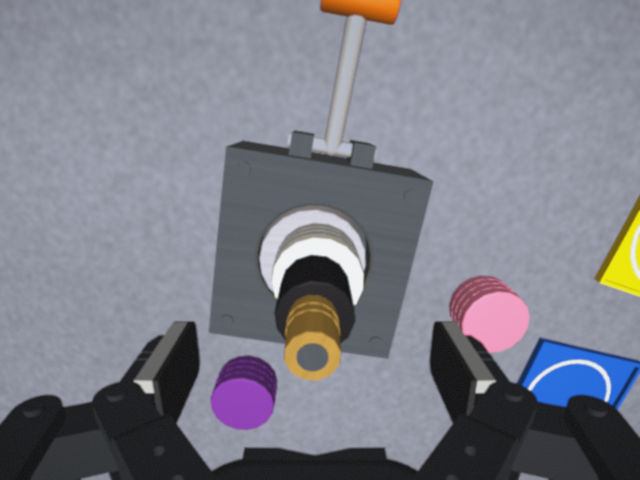

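View pics/s2c.png

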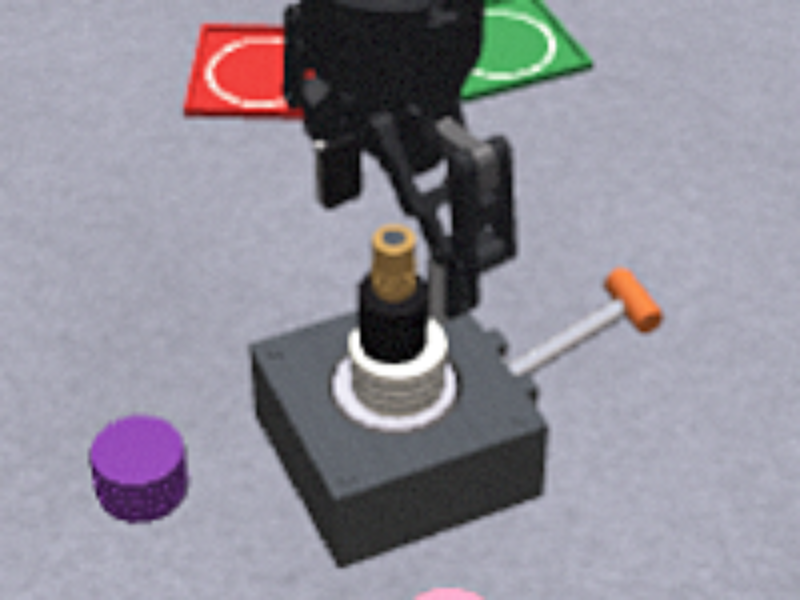

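Wrist view: the brass top (312,356) sits centred between the pads (170 and 460). Side view agrees. Closing.

Call:
send_rows:
  motion:
    - [[0,0,-1,0,0,0],[0,0,-1,0,0,0],[0,0,-1,0,0,0],[0,0,-1,0,0,0],[0,0,-1,0,0,0],[0,0,-1,0,0,0],[0,0,-1,0,0,0],[0,0,-1,0,0,0],[0,0,-1,0,0,0],[0,0,-1,0,0,0]]
  jaw: 0

```text
t: 3.5
ee_pos: [0.4894, -0.0358, 0.1225]
ee_rot: [0.152, -0.69, 0.691, -0.153]
contact_force: [-1.3, 1.9, 6.2]
grip_width: 0.0182
```

Run:
```python
from h import *
s=ctrl.read_state();print(s["ee_pos"],s["grip_width"],s["contact_force"])
d=cam("wrist","w3"); cv2.imwrite("pics/w3c.png",d["bgr"][120:480])
```

```text
[ 0.48937659 -0.03578063  0.12245007] 0.018230698718186493 [-1.34944702  1.90949715  6.19499339]
```

View pics/w3c.png

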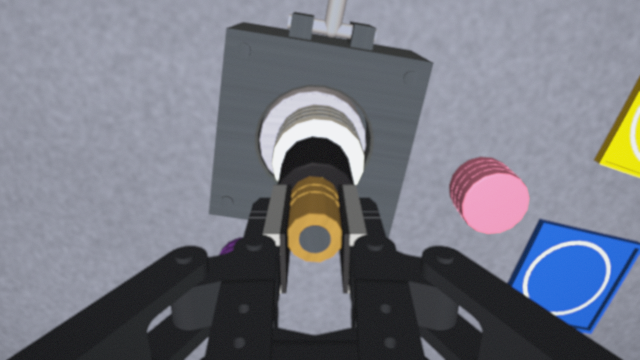

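Call:
send_rows:
  motion:
    - [[0,0,5,0,0,0],[0,0,15,0,0,0],[0,0,35,0,0,0],[0,0,60,0,0,0],[-4,-20,70,0,0,0],[-9,-55,70,0,0,0],[-14,-90,70,0,0,0],[-20,-125,70,0,0,0],[-25,-160,60,0,0,0],[-31,-195,40,0,0,0],[-35,-225,10,0,0,0],[-38,-241,-20,0,0,0],[-38,-241,-50,0,0,0],[-38,-241,-70,0,0,0],[-38,-241,-80,0,0,0],[-38,-241,-80,0,0,0],[-38,-241,-80,0,0,0]]

```text
t: 4.97
ee_pos: [0.4517, -0.2768, 0.0431]
ee_rot: [0.152, -0.69, 0.691, -0.153]
contact_force: [-0.1, 0.2, 0.3]
grip_width: 0.018
```

```bash
cat > c.py <<'E'
from h import *
import sys
tag=sys.argv[1];c=sys.argv[2]; z=float(sys.argv[3]) # z of feature 'top'
s=ctrl.read_state();print(s["ee_pos"].round(4) if hasattr(s["ee_pos"],"round") else s["ee_pos"],s["grip_width"])
d=cam("wrist",tag);T=toolT(s)
# circle center from wrist: white pixels inside tray hull
m=hm(d,c);k=big(m);hull=cv2.convexHull(k)
f=np.zeros((480,640),np.uint8);cv2.fillPoly(f,[hull],1);f=cv2.erode(f,np.ones((9,9)))
w=(f>0)&(d["hsv"][:,:,1]<60)&(d["hsv"][:,:,2]>150)
ys,xs=np.nonzero(w);Q=plane(d,np.c_[xs,ys],.003)[:,:2]
for _ in range(4):
    A=np.c_[2*Q,np.ones(len(Q))];sol=np.linalg.lstsq(A,(Q**2).sum(1),rcond=None)[0]
    r=np.sqrt(sol[2]+sol[0]**2+sol[1]**2);e=np.abs(np.hypot(*(Q-sol[:2]).T)-r);Q=Q[e<max(.002,2*np.median(e))]
print("circle",sol[:2].round(4),"R",r.round(4),len(Q))
print("TCP px",proj(d,T[:3,3]),"grasp axis at z px",proj(d,[*T[:2,3],z]))
E
python3 c.py w4 blue 0.07
```

```text
[ 0.4517 -0.2768  0.0431] 0.01803903771917661
circle [ 0.4516 -0.2769] R 0.0344 1888
TCP px [[314.65445152 323.26031815]] grasp axis at z px [[314.77970086 362.69223126]]
```

View pics/w4.png

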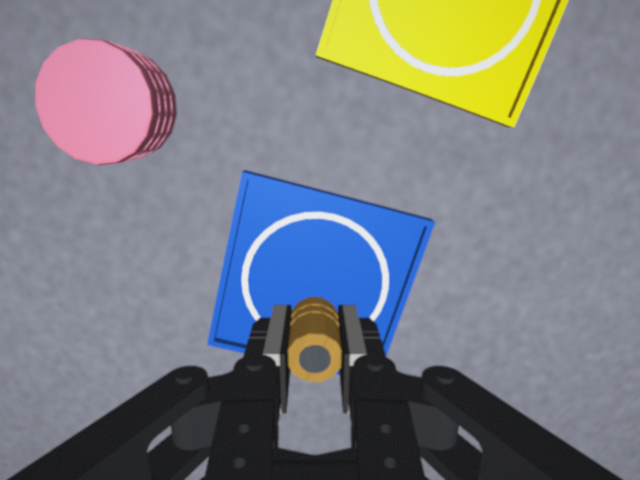

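Wrist view: the brass hole is at (315,358), on the tool axis. The wrist's circle fit gives (451.6,-276.9), the same as the two-view result. Lowering.

Call:
send_rows:
  motion:
    - [[0,0,-12,0,0,0],[0,0,-22,0,0,0],[0,0,-29,0,0,0],[0,0,-32,0,0,0],[0,0,-33,0,0,0],[0,0,-33,0,0,0]]

```text
t: 5.52
ee_pos: [0.4519, -0.2768, 0.0103]
ee_rot: [0.152, -0.69, 0.691, -0.154]
contact_force: [0.4, -0.5, -0.4]
grip_width: 0.0179
```

Call:
send_rows:
  motion:
    - [[0,0,-1,0,0,0],[0,0,-1,0,0,0],[0,0,-2,0,0,0],[0,0,-2,0,0,0]]

```text
t: 5.85
ee_pos: [0.4522, -0.2769, 0.0093]
ee_rot: [0.152, -0.69, 0.691, -0.154]
contact_force: [-3.2, 2.8, 19.4]
grip_width: 0.0181
```

Call:
send_rows:
  motion:
    - [[0,0,0.5,0,0,0],[0,0,1,0,0,0],[0,0,1,0,0,0],[0,0,1,0,0,0],[0,0,1,0,0,0],[0,0,15,0,0,0],[0,0,45,0,0,0],[0,0,85,0,0,0],[0,0,125,0,0,0],[0,0,160,0,0,0],[0,0,180,0,0,0],[0,0,180,0,0,0],[0,0,180,0,0,0]]
  jaw: 0.7

```text
t: 6.93
ee_pos: [0.4528, -0.2773, 0.1906]
ee_rot: [0.151, -0.689, 0.692, -0.154]
contact_force: [-0.8, 0.8, -0.1]
grip_width: 0.0595
```

```bash
cat > e.py <<'E'
from h import *
import sys
tag=sys.argv[1]
s=ctrl.read_state();print(np.round(s["ee_pos"],4),s["grip_width"])
d=cam("wrist",tag+"w");a=cam("scene",tag+"sc");b=cam("side",tag+"si")
cs=cv2.resize(a["bgr"][180:340,150:390],None,fx=3.3,fy=3.3,interpolation=cv2.INTER_CUBIC)
ci=cv2.resize(b["bgr"][200:460,240:450],None,fx=2.3,fy=2.3,interpolation=cv2.INTER_CUBIC)
cv2.imwrite(f"pics/{tag}sc_c.png",cs);cv2.imwrite(f"pics/{tag}si_c.png",ci)
E
python3 e.py f1
```

```text
[ 0.4528 -0.2773  0.1906] 0.05952109630618958
```

View pics/f1w.png

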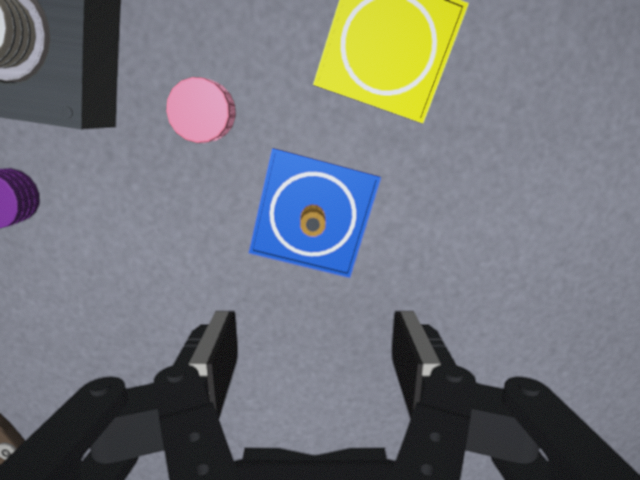

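View pics/f1sc_c.png

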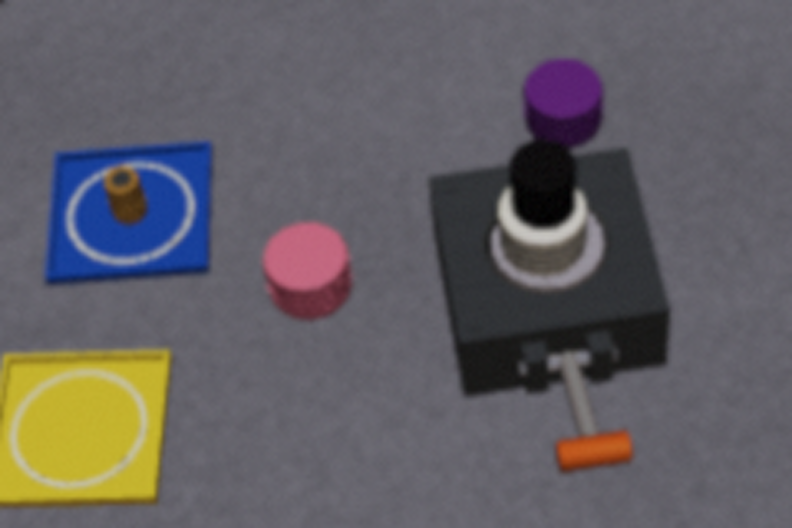

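View pics/f1si_c.png

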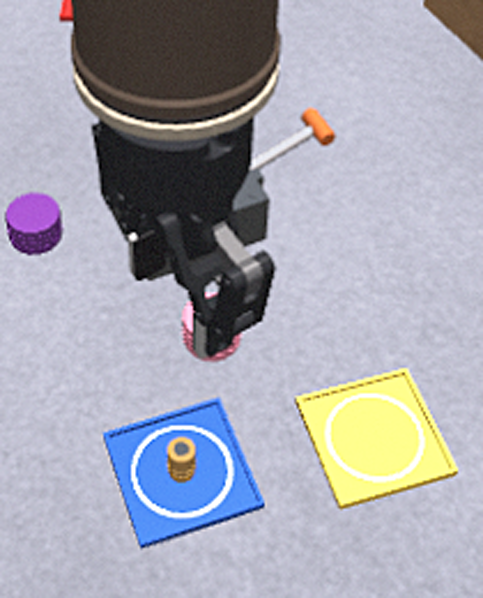

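The brass stands upright near the middle of the blue circle (wrist view, hole at (313,224)). The carbon and puck are still stacked. Back above the stack.

Call:
send_rows:
  motion:
    - [[5,30,15,0,0,0],[10,65,30,0,0,0],[15,100,40,0,0,0],[20,135,40,0,0,0],[25,170,40,0,0,0],[30,205,40,0,0,0],[34,230,40,0,0,0],[36,242,40,0,0,0],[36,242,40,0,0,0],[36,242,40,0,0,0]]
  jaw: 1

```text
t: 7.92
ee_pos: [0.4871, -0.0341, 0.2272]
ee_rot: [-0.154, 0.69, -0.69, 0.153]
contact_force: [-0.1, -0.4, -0.1]
grip_width: 0.0853
```

```bash
cat > g.py <<'E'
from h import *
import sys
tag=sys.argv[1];c=sys.argv[2];zt=float(sys.argv[3]);rad=float(sys.argv[4])
s=ctrl.read_state();print("tcp",np.round(s["ee_pos"],4),s["grip_width"])
def seg(d,roi,thr):
    h,sa,v=cv2.split(d["hsv"])
    if c=="black": m=v<thr
    else: m=(v>thr)&(sa<60)
    M=np.zeros_like(m);x0,y0,x1,y1=roi;M[y0:y1,x0:x1]=m[y0:y1,x0:x1];return M
d=cam("wrist",tag);print("expected top px",proj(d,[.4885,-.035,zt]))
p=proj(d,[.4885,-.035,zt])[0]
cv2.imwrite(f"pics/{tag}c.png",cv2.resize(d["bgr"][int(p[1])-75:int(p[1])+75,int(p[0])-100:int(p[0])+100],None,fx=4,fy=4,interpolation=cv2.INTER_CUBIC))
print("crop origin",int(p[0])-100,int(p[1])-75)
E
python3 g.py g1 black .116 .017
```

```text
tcp [ 0.4871 -0.0341  0.2272] 0.08533407730602463
expected top px [[316.86829966 238.54483229]]
crop origin 216 163
```

View pics/g1c.png

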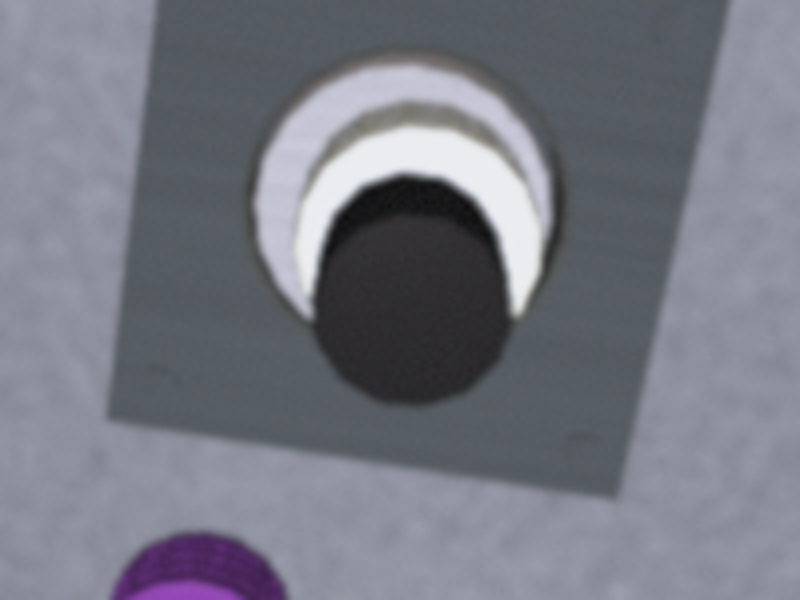

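Run:
```python
from h import *
d=cam("wrist");a=cam("scene",)
print(plane(d,[(319,240)],.116),plane(a,[(314.5,229.4)],.116),tri([(d,(319,240)),(a,(314.5,229.4))]))
# puck top: left/right/top extremes
print("puck L,R,top at z.082",plane(d,[(216+293/4,163+245/4),(216+545/4,163+245/4),(216+419/4,163+122/4)],.082).round(4))
cv2.imwrite("pics/a1c.png",cv2.resize(a["bgr"][190:330,270:390],None,fx=4.2,fy=4.2,interpolation=cv2.INTER_CUBIC))
```

```text
[[ 0.48819782 -0.03739868  0.116     ]] [[ 0.48784097 -0.03466313  0.116     ]] (array([ 0.48882342, -0.03583851,  0.1176013 ]), [np.float64(1.3264168023822542), np.float64(1.326416802382224)])
puck L,R,top at z.082 [[ 0.4805 -0.0173  0.082 ]
 [ 0.5001 -0.0592  0.082 ]
 [ 0.5109 -0.0285  0.082 ]]
```

View pics/a1c.png

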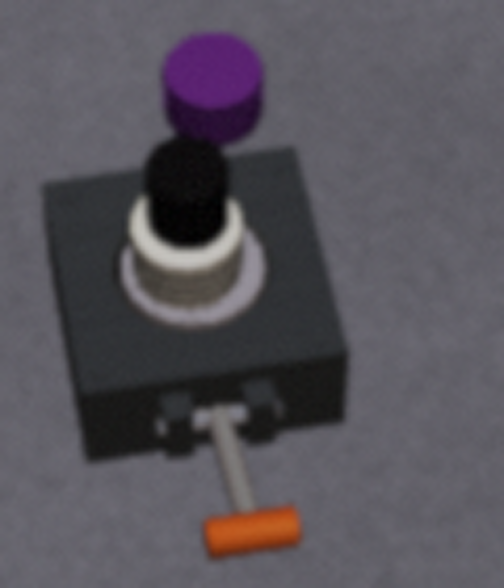

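Carbon top: centre px (319,240), about (488,-36.5) with height 117.6 (expected 116). Good. Descending and closing.

Call:
send_rows:
  motion:
    - [[1,-2,-35,0,0,0],[1,-2,-70,0,0,0],[1,-2,-105,0,0,0],[1,-2,-128,0,0,0],[1,-2,-138,0,0,0],[1,-2,-140,0,0,0],[1,-2,-140,0,0,0],[1,-2,-140,0,0,0]]

```text
t: 8.73
ee_pos: [0.4891, -0.0378, 0.0888]
ee_rot: [0.152, -0.69, 0.691, -0.153]
contact_force: [0.6, -0.4, 0.2]
grip_width: 0.0855
```

Call:
send_rows:
  motion:
    - [[0,0,0,0,0,0],[0,0,0,0,0,0],[0,0,0,0,0,0],[0,0,0,0,0,0],[0,0,0,0,0,0],[0,0,0,0,0,0],[0,0,0,0,0,0],[0,0,0,0,0,0]]
  jaw: 0

```text
t: 9.4
ee_pos: [0.4894, -0.0377, 0.0896]
ee_rot: [0.151, -0.69, 0.691, -0.153]
contact_force: [-2.6, 1.3, 15.8]
grip_width: 0.0324
```

```bash
python3 e.py f2
```

```text
[ 0.4894 -0.0377  0.0896] 0.032385022045047
```

View pics/f2w.png

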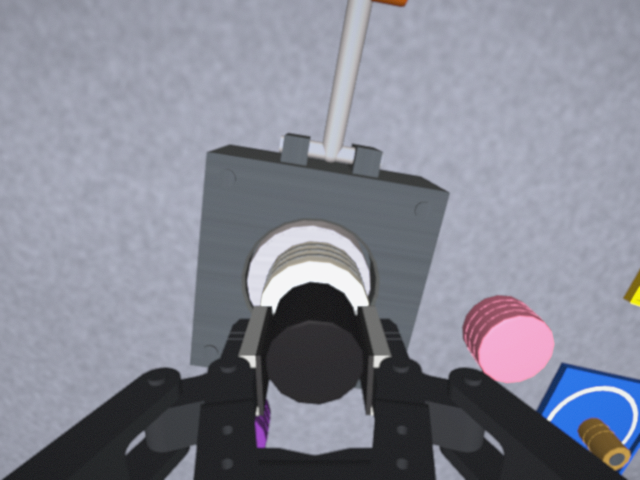

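View pics/f2si_c.png

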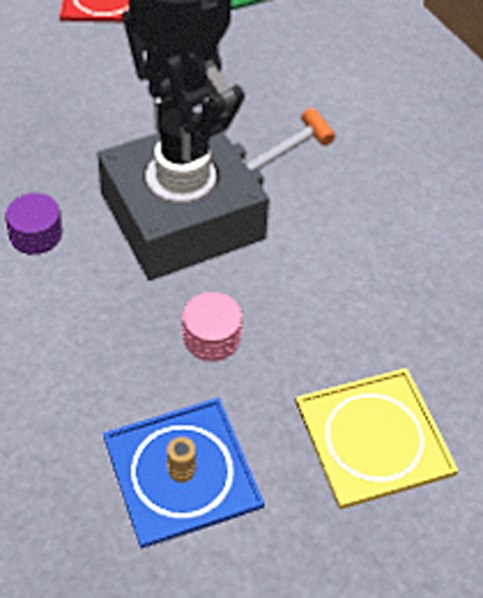

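Carbon is gripped at 32 mm, centred between the pads. Lifting and carrying it to red.

Call:
send_rows:
  motion:
    - [[0,0,5,0,0,0],[0,0,15,0,0,0],[0,0,35,0,0,0],[0,0,60,0,0,0],[-2,20,70,0,0,0],[-6,55,70,0,0,0],[-10,90,70,0,0,0],[-14,125,70,0,0,0],[-18,160,70,0,0,0],[-22,195,60,0,0,0],[-26,230,45,0,0,0],[-30,265,20,0,0,0],[-33,300,0,0,0,0],[-35,323,-20,0,0,0],[-35,331,-35,0,0,0],[-35,331,-40,0,0,0],[-35,331,-40,0,0,0],[-35,331,-40,0,0,0]]

```text
t: 11.05
ee_pos: [0.4545, 0.2927, 0.0502]
ee_rot: [0.152, -0.69, 0.691, -0.153]
contact_force: [-0.0, -0.8, -0.6]
grip_width: 0.0322
```

```bash
python3 c.py w5 red 0.076
```

```text
[0.4545 0.2927 0.0502] 0.03224046536359548
circle [0.4549 0.2925] R 0.0344 1757
TCP px [[314.65174635 323.25863297]] grasp axis at z px [[314.8133554 360.7919753]]
```

View pics/w5.png

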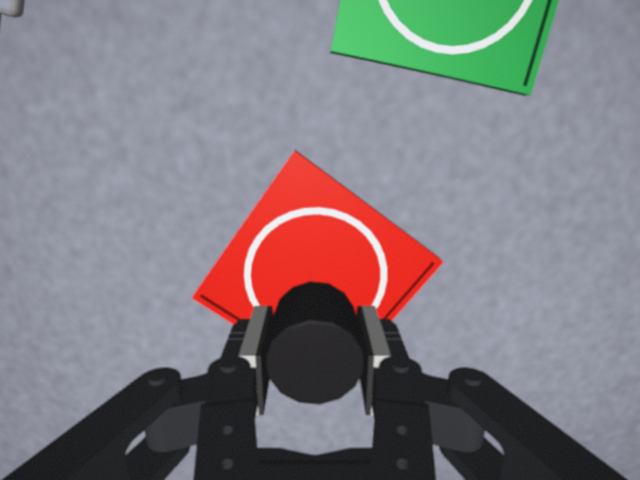

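Carbon top is at (315,361), on the tool axis. The circle fit agrees within 0.5 mm. Lowering.

Call:
send_rows:
  motion:
    - [[0,0,-14,0,0,0],[0,0,-26,0,0,0],[0,0,-34,0,0,0],[0,0,-38,0,0,0],[0,0,-39,0,0,0],[0,0,-40,0,0,0],[0,0,-40,0,0,0]]

```text
t: 11.68
ee_pos: [0.4552, 0.2926, 0.011]
ee_rot: [0.151, -0.69, 0.691, -0.153]
contact_force: [0.5, 0.3, -0.7]
grip_width: 0.0321
```

Call:
send_rows:
  motion:
    - [[0,0,-1,0,0,0],[0,0,-1,0,0,0],[0,0,-2,0,0,0],[0,0,-2,0,0,0]]

```text
t: 12.02
ee_pos: [0.4554, 0.2928, 0.0106]
ee_rot: [0.15, -0.69, 0.691, -0.154]
contact_force: [-5.5, -4.1, 27.9]
grip_width: 0.0323
```

Call:
send_rows:
  motion:
    - [[0,0,0.5,0,0,0],[0,0,1,0,0,0],[0,0,1,0,0,0],[0,0,1,0,0,0],[0,0,1,0,0,0],[0,0,1,0,0,0],[0,0,15,0,0,0],[0,0,45,0,0,0],[0,0,85,0,0,0],[0,0,125,0,0,0],[0,0,160,0,0,0],[0,0,180,0,0,0],[0,0,180,0,0,0],[0,0,180,0,0,0]]
  jaw: 0.9

```text
t: 13.18
ee_pos: [0.456, 0.2931, 0.1916]
ee_rot: [-0.15, 0.691, -0.69, 0.155]
contact_force: [-1.0, -0.7, -0.8]
grip_width: 0.0769
```

```bash
python3 c.py w6 red 0.037
```

```text
[0.456  0.2931 0.1916] 0.07692139521315963
circle [0.4547 0.2924] R 0.0344 927
TCP px [[314.65056351 323.24930721]] grasp axis at z px [[314.29662791 224.35508119]]
```

View pics/w6.png

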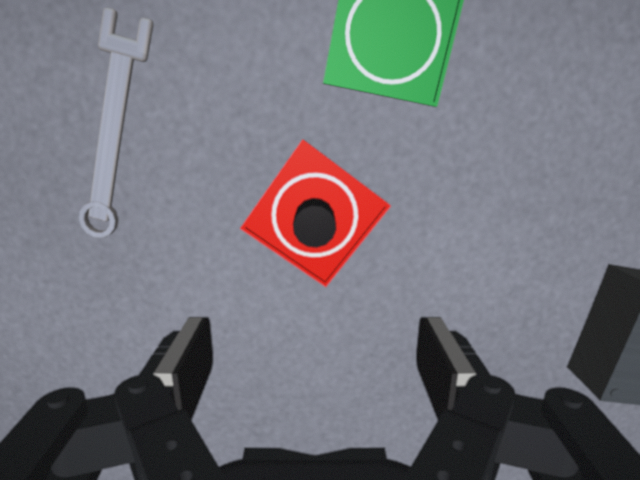

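The carbon block stands upright, centred in the red circle, top at (315,226). Back to the stack.

Call:
send_rows:
  motion:
    - [[3,-30,10,0,0,0],[7,-65,20,0,0,0],[10,-100,20,0,0,0],[14,-135,20,0,0,0],[17,-170,20,0,0,0],[21,-205,20,0,0,0],[24,-240,20,0,0,0],[28,-275,20,0,0,0],[31,-305,20,0,0,0],[33,-325,20,0,0,0],[33,-331,20,0,0,0],[33,-331,20,0,0,0],[33,-331,20,0,0,0]]
  jaw: 1

```text
t: 14.32
ee_pos: [0.4876, -0.0379, 0.2094]
ee_rot: [-0.151, 0.691, -0.69, 0.153]
contact_force: [0.6, 0.1, -0.2]
grip_width: 0.0853
```

```bash
cat > p.py <<'E'
from h import *
import sys
tag=sys.argv[1];z=float(sys.argv[2])
s=ctrl.read_state();print("tcp",np.round(s["ee_pos"],4))
d=cam("wrist",tag);a=cam("scene",tag+"s")
h,sa,v=cv2.split(d["hsv"])
p=proj(d,[.489,-.037,z])[0].astype(int)
cv2.imwrite(f"pics/{tag}c.png",cv2.resize(d["bgr"][p[1]-75:p[1]+75,p[0]-100:p[0]+100],None,fx=4,fy=4,interpolation=cv2.INTER_CUBIC));print("crop origin",p-[100,75], d["hsv"][p[1],p[0]])
cv2.imwrite(f"pics/{tag}sc.png",cv2.resize(a["bgr"][190:330,270:390],None,fx=4.2,fy=4.2,interpolation=cv2.INTER_CUBIC))
E
python3 p.py p1 .082
```

```text
tcp [ 0.4876 -0.0379  0.2094]
crop origin [214 156] [107   7 239]
```

View pics/p1c.png

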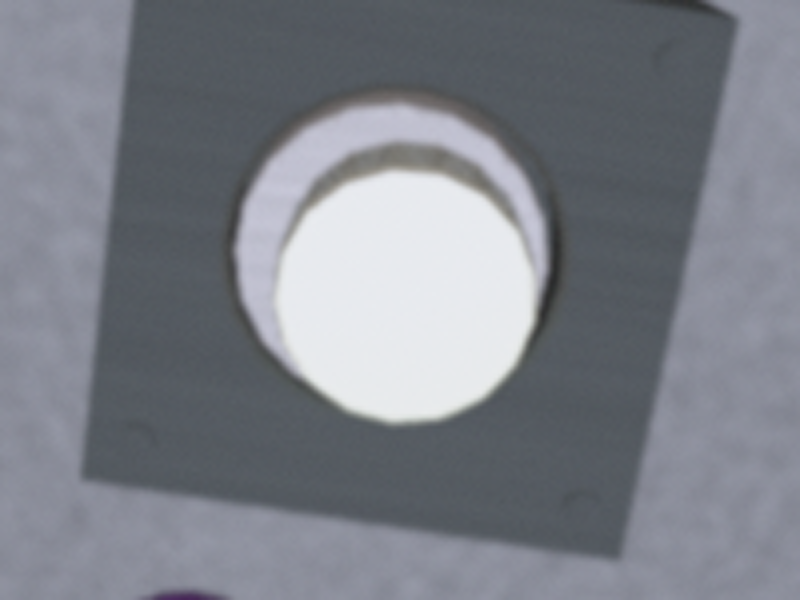

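View pics/p1sc.png

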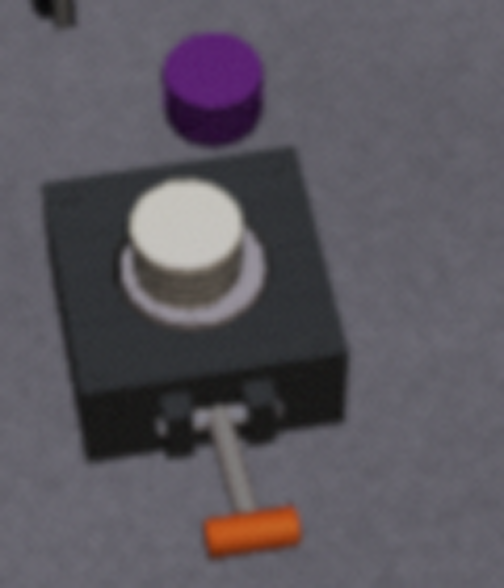

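Run:
```python
from h import *
d=cam("wrist");a=cam("scene",);c=cam("side","si3")
print(plane(d,[(315.6,230)],.082),plane(a,[(314.4,243.8)],.082),tri([(d,(315.6,230)),(a,(314.4,243.8))]))
# cap/pocket ring: wrist crop extremes of cap x 235-552
print(plane(d,[(214+235/4,156+245/4),(214+552/4,156+245/4),(214+395/4,156+100/4)],.052).round(4))
```

```text
[[ 0.49044087 -0.0368911   0.082     ]] [[ 0.49188511 -0.03495887  0.082     ]] (array([ 0.48995541, -0.03616496,  0.07968336]), [np.float64(1.0004199890625476), np.float64(1.0004199890625387)])
[[ 0.4783 -0.0067  0.052 ]
 [ 0.5037 -0.0614  0.052 ]
 [ 0.5162 -0.0227  0.052 ]]
```

Puck top centre px (315.6,230), about (490.4,-36.5), height ≈80 to 82 mm. Grasping.

Call:
send_rows:
  motion:
    - [[3,1,-35,0,0,0],[3,1,-70,0,0,0],[3,1,-105,0,0,0],[3,1,-135,0,0,0],[3,1,-150,0,0,0],[3,1,-156,0,0,0],[3,1,-156,0,0,0],[3,1,-156,0,0,0]]

```text
t: 15.23
ee_pos: [0.4916, -0.0361, 0.0548]
ee_rot: [0.151, -0.69, 0.69, -0.155]
contact_force: [0.6, 0.4, 0.1]
grip_width: 0.0855
```

Call:
send_rows:
  motion:
    - [[0,0,0,0,0,0],[0,0,0,0,0,0],[0,0,0,0,0,0],[0,0,0,0,0,0],[0,0,0,0,0,0],[0,0,0,0,0,0],[0,0,0,0,0,0]]
  jaw: 0

```text
t: 15.82
ee_pos: [0.4922, -0.0361, 0.056]
ee_rot: [0.15, -0.69, 0.691, -0.155]
contact_force: [-2.5, 1.0, 17.6]
grip_width: 0.0443
```

```bash
python3 e.py f3
python3 - <<'E'
import cv2
i=cv2.imread("pics/f3si.png"); cv2.imwrite("pics/f3z.png",cv2.resize(i[200:330,260:400],None,fx=4.5,fy=4.5,interpolation=cv2.INTER_CUBIC))
E
```

```text
[ 0.4922 -0.0361  0.056 ] 0.04430523711861101
```

View pics/f3w.png

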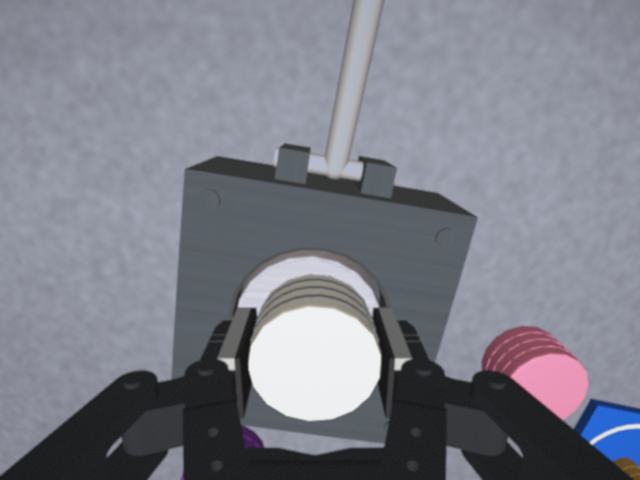

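View pics/f3z.png

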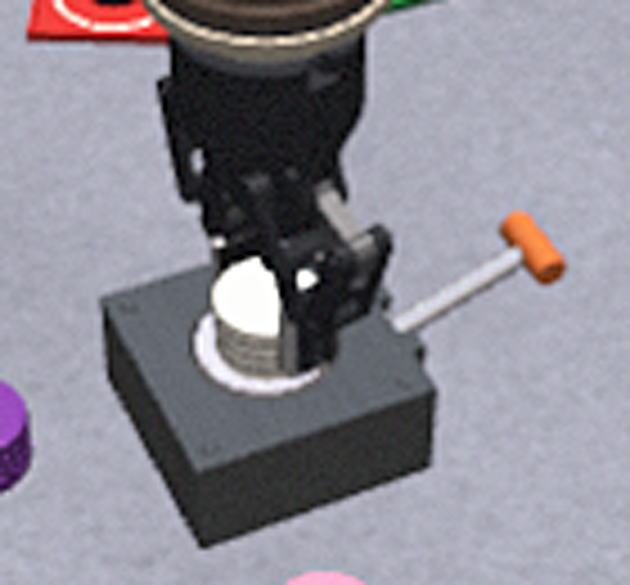

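Puck gripped at 44 mm, centred. Carrying it to green.

Call:
send_rows:
  motion:
    - [[0,0,5,0,0,0],[0,0,15,0,0,0],[0,0,35,0,0,0],[0,0,60,0,0,0],[7,20,70,0,0,0],[18,55,70,0,0,0],[30,90,70,0,0,0],[42,125,70,0,0,0],[54,160,70,0,0,0],[66,195,70,0,0,0],[78,230,60,0,0,0],[90,265,40,0,0,0],[102,300,20,0,0,0],[111,325,0,0,0,0],[114,335,-8,0,0,0],[114,335,-8,0,0,0],[114,335,-8,0,0,0],[114,335,-8,0,0,0]]

```text
t: 17.47
ee_pos: [0.6062, 0.298, 0.0491]
ee_rot: [0.15, -0.69, 0.691, -0.155]
contact_force: [-0.0, -1.6, -1.6]
grip_width: 0.0445
```

```bash
python3 c.py w7 green 0.074
```

```text
[0.6062 0.298  0.0491] 0.04449826775218753
circle [0.6081 0.2986] R 0.0335 1425
TCP px [[314.65518592 323.25055551]] grasp axis at z px [[314.88521183 358.99150154]]
```

View pics/w7.png

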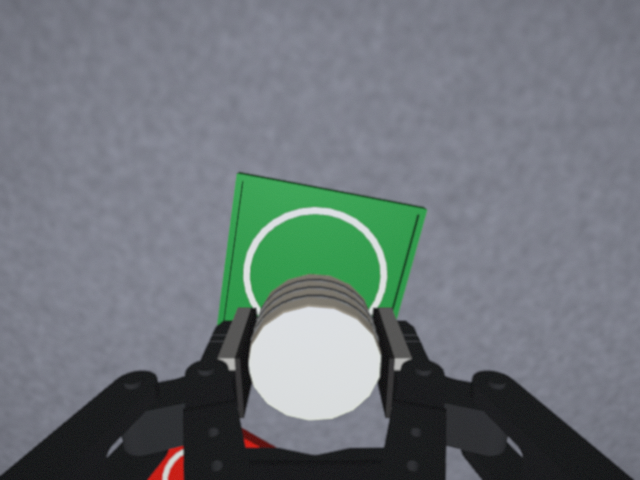

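Puck is centred. It sits about 1.5 mm nearer the base than the TCP, so I shift +2, +1 and lower.

Call:
send_rows:
  motion:
    - [[2,1,-14,0,0,0],[2,1,-26,0,0,0],[2,1,-34,0,0,0],[2,1,-39,0,0,0],[2,1,-41,0,0,0],[2,1,-42,0,0,0],[2,1,-42,0,0,0]]

```text
t: 18.1
ee_pos: [0.6078, 0.2983, 0.0072]
ee_rot: [0.15, -0.69, 0.691, -0.155]
contact_force: [-0.0, -0.0, 0.8]
grip_width: 0.0443
```

Call:
send_rows:
  motion:
    - [[0,0,-1,0,0,0],[0,0,-1,0,0,0],[0,0,-2,0,0,0],[0,0,-2,0,0,0]]

```text
t: 18.43
ee_pos: [0.608, 0.2984, 0.0071]
ee_rot: [0.15, -0.69, 0.691, -0.155]
contact_force: [-8.8, -4.2, 31.6]
grip_width: 0.0444
```

Call:
send_rows:
  motion:
    - [[0,0,0.5,0,0,0],[0,0,1,0,0,0],[0,0,1,0,0,0],[0,0,1,0,0,0],[0,0,1,0,0,0],[0,0,1,0,0,0],[0,0,15,0,0,0],[0,0,45,0,0,0],[0,0,85,0,0,0],[0,0,125,0,0,0],[0,0,160,0,0,0],[0,0,180,0,0,0],[0,0,180,0,0,0],[0,0,180,0,0,0]]
  jaw: 1

```text
t: 19.6
ee_pos: [0.6086, 0.2987, 0.1894]
ee_rot: [0.149, -0.69, 0.691, -0.156]
contact_force: [1.0, 0.5, -0.5]
grip_width: 0.0854
```

```bash
python3 c.py w8 green 0.033;python3 - <<'E'
from h import *
b=cam("side","si8");a=cam("scene","sc8");cv2.imwrite("pics/si8c.png",cv2.resize(b["bgr"][160:460,240:450],None,fx=2,fy=2))
E
```

```text
[0.6086 0.2987 0.1894] 0.08539613052113337
circle [0.6071 0.2983] R 0.0262 3213
TCP px [[314.65434086 323.24490719]] grasp axis at z px [[313.99146932 224.27743243]]
```

View pics/w8.png

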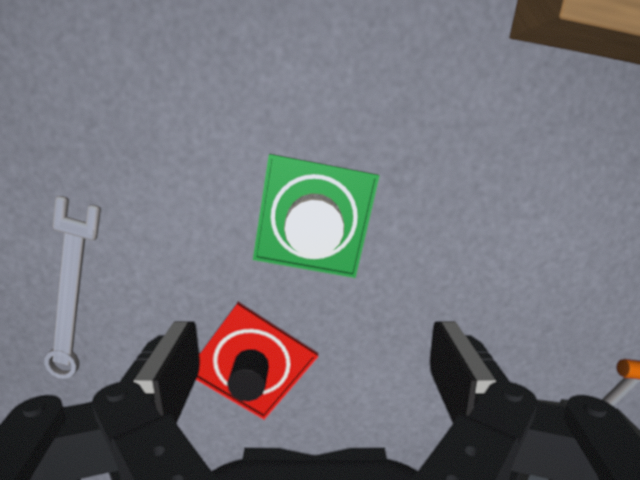

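View pics/sc8.png

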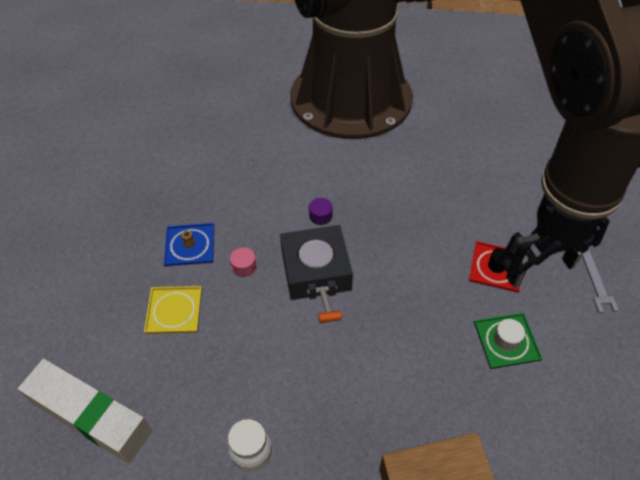

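The puck is centred and upright in green, top at (314,227). All three parts are in their trays. Now to the lever with the gripper shut.

Call:
send_rows:
  motion:
    - [[1,-30,0,0,0,0],[2,-65,0,0,0,0],[3,-100,0,0,0,0],[4,-135,-10,0,0,0],[5,-170,-20,0,0,0],[6,-205,-30,0,0,0],[6,-240,-40,0,0,0],[6,-275,-50,0,0,0],[6,-292,-60,0,0,0],[6,-298,-70,0,0,0],[6,-298,-70,0,0,0],[6,-298,-70,0,0,0]]
  jaw: 0

```text
t: 20.75
ee_pos: [0.6124, 0.0005, 0.115]
ee_rot: [0.151, -0.69, 0.691, -0.153]
contact_force: [0.1, -0.2, 0.3]
grip_width: 0.0002
```

Run:
```python
from h import *
s=ctrl.read_state();print(s["ee_pos"],s["grip_width"])
d=cam("wrist","w9");print(proj(d,[.6154,.0007,.055]),proj(d,toolT(s)[:3,3]))
h,sa,v=cv2.split(d["hsv"]);k=big((h<14)&(sa>170)&(v>100));r=cv2.minAreaRect(k);print(r,plane(d,[r[0]],.057))
```

```text
[6.12431982e-01 5.34920214e-04 1.14984446e-01] 0.00018842987907998358
[[316.51411949 263.66942234]] [[314.65102855 323.25771682]]
((319.1257019042969, 264.2040710449219), (67.06391143798828, 26.773574829101562), 8.972626686096191) [[ 6.16375748e-01 -3.51180080e-04  5.70000000e-02]]
```

View pics/w9.png

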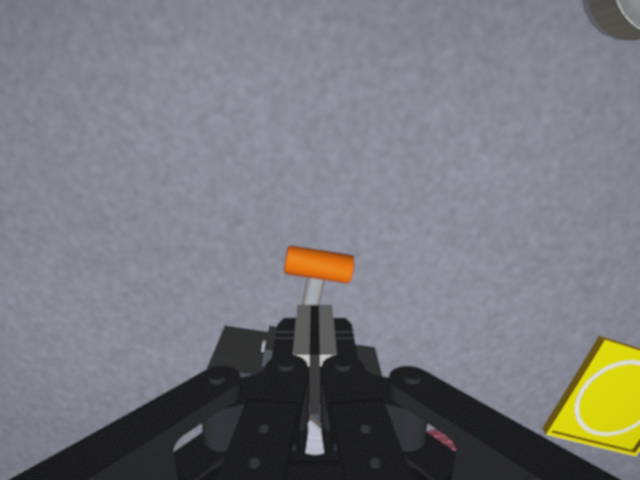

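Bar is at (319,264), about (616,0). Shut fingers are at (315,320). Pressing: descend to the bar, then on towards the stop.

Call:
send_rows:
  motion:
    - [[3,0,-15,0,0,0],[4,0,-32,0,0,0],[4,0,-42,0,0,0],[4,0,-48,0,0,0],[4,0,-54,0,0,0],[4,0,-60,0,0,0],[4,0,-66,0,0,0],[4,0,-72,0,0,0],[4,0,-77,0,0,0],[4,0,-81,0,0,0],[4,0,-85,0,0,0],[4,0,-87,0,0,0],[4,0,-87,0,0,0]]

```text
t: 21.88
ee_pos: [0.6169, 0.0011, 0.0284]
ee_rot: [0.151, -0.69, 0.691, -0.154]
contact_force: [1.4, 0.7, 0.3]
grip_width: -0.0
```

Call:
send_rows:
  motion:
    - [[0,0,-1,0,0,0],[0,0,-2,0,0,0],[0,0,-3,0,0,0],[0,0,-4,0,0,0],[0,0,-5,0,0,0],[0,0,-5,0,0,0]]

```text
t: 22.38
ee_pos: [0.6169, 0.001, 0.0251]
ee_rot: [0.151, -0.69, 0.691, -0.154]
contact_force: [-7.0, -0.1, 35.5]
grip_width: 0.0002
```

Run:
```python
from h import *
d=cam("wrist","w10");d=cam("side","si10");cv2.imwrite("pics/si10c.png",cv2.resize(d["bgr"][200:330,260:420],None,fx=4.5,fy=4.5))
```

```text
(no output)
```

View pics/si10c.png

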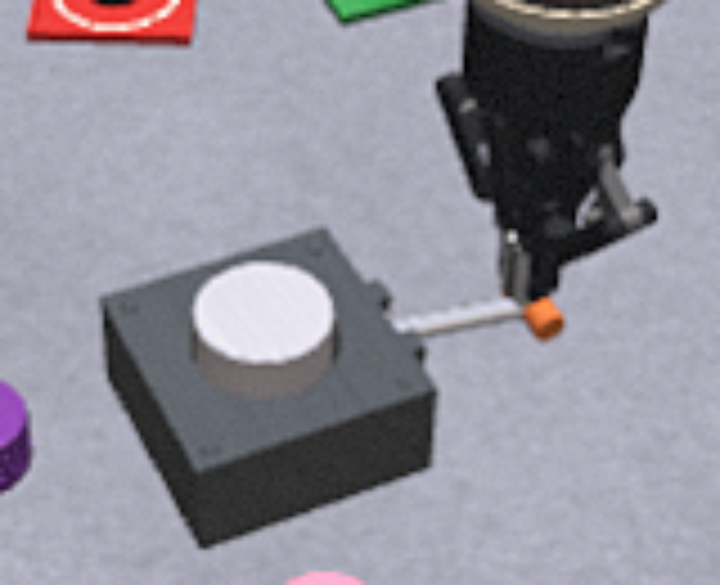

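View pics/w10.png

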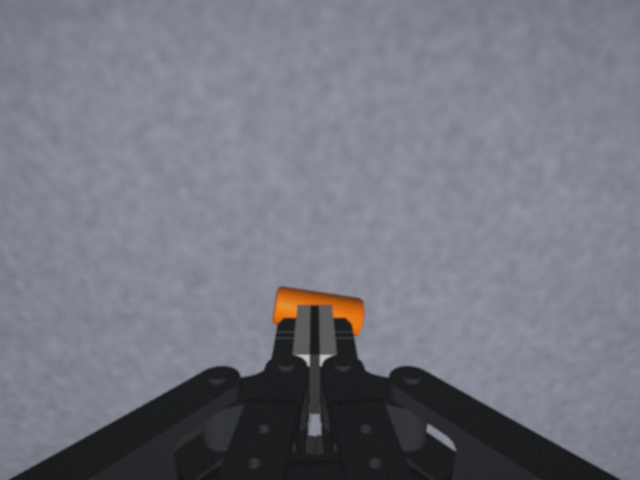

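The stop is reached: 35 N at TCP 25 mm, where the bar's top should be 26 mm. Side view shows the cap raised. Retreating, then moving above the cap with the gripper open.

Call:
send_rows:
  motion:
    - [[0,0,10,0,0,0],[0,0,35,0,0,0],[0,0,70,0,0,0],[0,0,110,0,0,0],[-20,-6,140,0,0,0],[-50,-15,155,0,0,0],[-85,-25,165,0,0,0],[-112,-33,165,0,0,0],[-126,-37,165,0,0,0],[-126,-37,165,0,0,0],[-126,-37,165,0,0,0]]
  jaw: 0

```text
t: 23.4
ee_pos: [0.4902, -0.0362, 0.1904]
ee_rot: [0.151, -0.69, 0.691, -0.154]
contact_force: [-0.1, 0.4, 0.4]
grip_width: 0.0001
```

Call:
send_rows:
  motion:
    - [[0,0,0,0,0,0],[0,0,0,0,0,0],[0,0,0,0,0,0],[0,0,0,0,0,0]]
  jaw: 1

```text
t: 23.73
ee_pos: [0.4906, -0.036, 0.19]
ee_rot: [0.151, -0.69, 0.691, -0.154]
contact_force: [0.6, 0.5, 0.5]
grip_width: 0.0478
```

```bash
python3 p.py p2 .070
python3 - <<'E'
from h import *
a=cam("scene");b=cam("side")
h,s,v=cv2.split(a["hsv"])
for n,d,roi in(("scene",a,(300,310,360,335)),("side",b,(350,235,410,290))):
    h,s,v=cv2.split(d["hsv"]);m=(h<14)&(s>170)&(v>100);M=np.zeros_like(m);x0,y0,x1,y1=roi;M[y0:y1,x0:x1]=m[y0:y1,x0:x1]
    r=cv2.minAreaRect(big(M));print(n,r[0],r[1])
    if n=="scene": p=r[0]
print(tri([(a,p),(b,r[0])]))
E
```

```text
tcp [ 0.4906 -0.036   0.19  ]
crop origin [214 164] [118  18 216]
scene (330.02703857421875, 329.1622009277344) (8.219949722290039, 20.714271545410156)
side (378.0200500488281, 266.8600158691406) (15.800002098083496, 6.199999809265137)
(array([0.61910806, 0.00142888, 0.01761462]), [np.float64(1.194474389325825), np.float64(1.194474389325877)])
```

View pics/p2c.png

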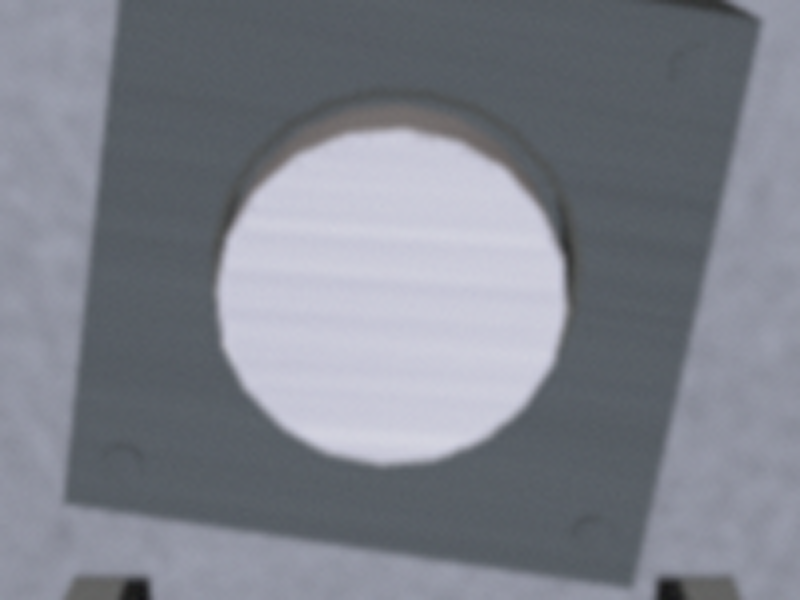

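View pics/p2sc.png

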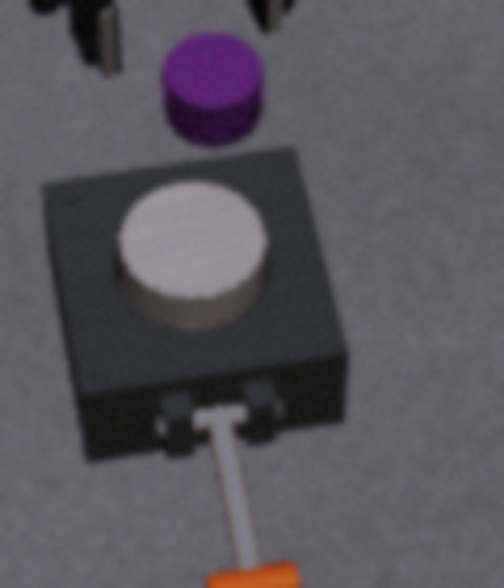

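Run:
```python
from h import *
d=cam("wrist");a=cam("scene",)
print(ctrl.read_state()["grip_width"],plane(d,[(312,238.1)],.07),plane(a,[(316,247.3)],.07),tri([(d,(312,238.1)),(a,(316,247.3))]))
```

```text
0.08555639576435016 [[ 0.48869566 -0.03513712  0.07      ]] [[ 0.4900426  -0.03256239  0.07      ]] (array([ 0.48831097, -0.03405014,  0.0680283 ]), [np.float64(1.3234726802724808), np.float64(1.3234726802724914)])
```

Bar measures z=17.6 mm, so fully down. Cap top is at wrist px (312,238), about (489,-35), height 68 to 70 mm, so raised. Grasping low on it.

Call:
send_rows:
  motion:
    - [[-1.5,1,-35,0,0,0],[-1.5,1,-70,0,0,0],[-1.5,1,-100,0,0,0],[-1.5,1,-125,0,0,0],[-1.5,1,-137,0,0,0],[-1.5,1,-142,0,0,0],[-1.5,1,-142,0,0,0],[-1.5,1,-142,0,0,0]]

```text
t: 24.7
ee_pos: [0.4891, -0.0351, 0.0487]
ee_rot: [0.151, -0.69, 0.691, -0.154]
contact_force: [-0.3, 0.3, 0.8]
grip_width: 0.0849
```

```bash
python3 e.py f5
python3 - <<'E'
import cv2
i=cv2.imread("pics/f5si.png"); cv2.imwrite("pics/f5z.png",cv2.resize(i[200:330,260:400],None,fx=4.5,fy=4.5,interpolation=cv2.INTER_CUBIC))
E
```

```text
[ 0.4891 -0.0351  0.0487] 0.08494950234610053
```

View pics/f5z.png

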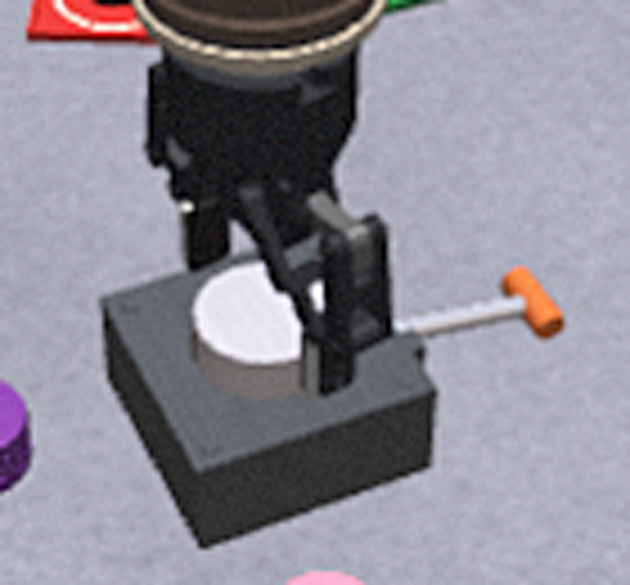

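View pics/f5w.png

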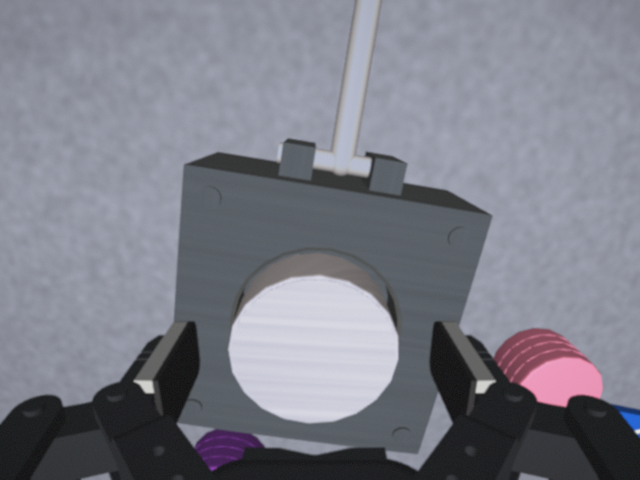

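Call:
send_rows:
  motion:
    - [[0,0,0,0,0,0],[0,0,0,0,0,0],[0,0,0,0,0,0],[0,0,0,0,0,0],[0,0,0,0,0,0],[0,0,0,0,0,0]]
  jaw: 0

```text
t: 25.35
ee_pos: [0.4901, -0.0353, 0.0498]
ee_rot: [0.15, -0.69, 0.691, -0.155]
contact_force: [-0.4, -0.1, 5.8]
grip_width: 0.0578
```

```bash
python3 e.py f6
python3 - <<'E'
import cv2
i=cv2.imread("pics/f6si.png"); cv2.imwrite("pics/f6z.png",cv2.resize(i[200:330,260:400],None,fx=4.5,fy=4.5,interpolation=cv2.INTER_CUBIC))
E
```

```text
[ 0.4901 -0.0353  0.0498] 0.05782556427300846
```

View pics/f6z.png

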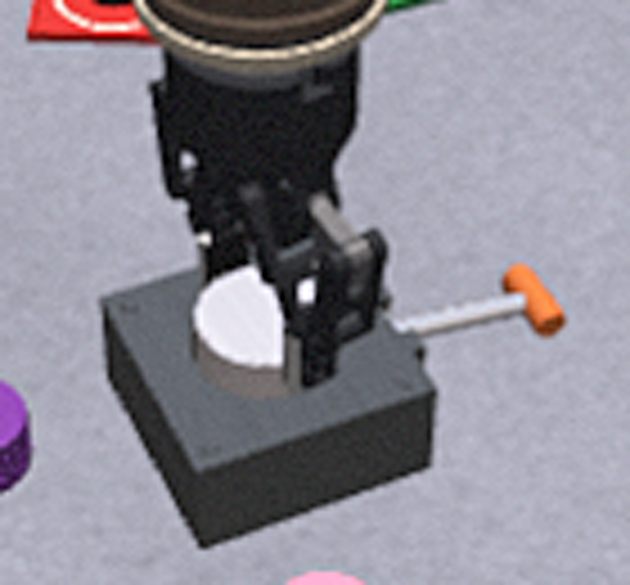

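Grip is 57.8 mm on the cap. Lifting straight up first to check the hold.

Call:
send_rows:
  motion:
    - [[0,0,3,0,0,0],[0,0,8,0,0,0],[0,0,16,0,0,0],[0,0,28,0,0,0],[0,0,42,0,0,0],[0,0,55,0,0,0],[0,0,60,0,0,0],[0,0,60,0,0,0]]

```text
t: 26.17
ee_pos: [0.4909, -0.0354, 0.1113]
ee_rot: [0.149, -0.69, 0.691, -0.156]
contact_force: [1.0, 0.5, -1.9]
grip_width: 0.0579
```

```bash
python3 e.py f7
python3 - <<'E'
import cv2
i=cv2.imread("pics/f7si.png"); cv2.imwrite("pics/f7z.png",cv2.resize(i[180:310,260:400],None,fx=4.5,fy=4.5,interpolation=cv2.INTER_CUBIC))
E
```

```text
[ 0.4909 -0.0354  0.1113] 0.05787589204618367
```

View pics/f7z.png

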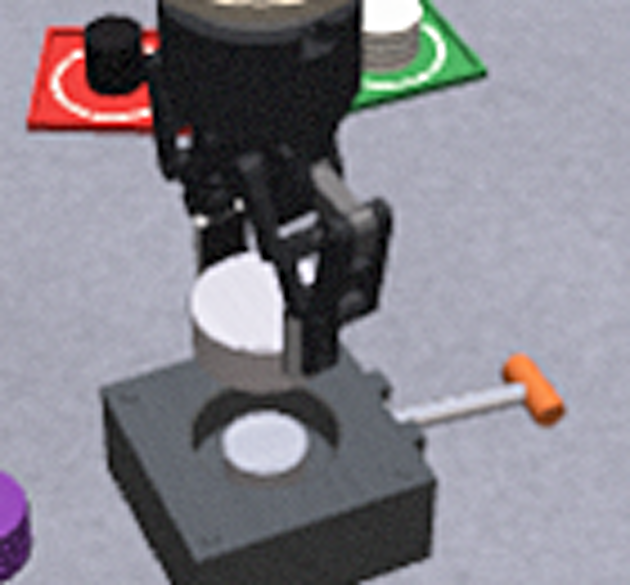

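View pics/f7w.png

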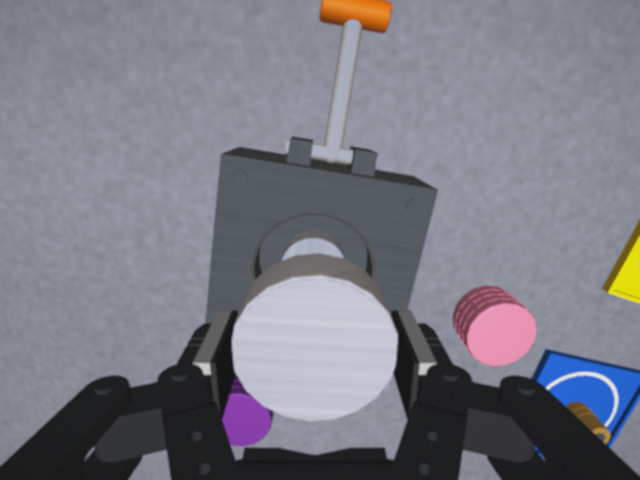

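Cap held level, top centre (316,348). The lever stayed down. Carrying it to yellow.

Call:
send_rows:
  motion:
    - [[10,-20,5,0,0,0],[24,-50,10,0,0,0],[38,-82,10,0,0,0],[52,-114,10,0,0,0],[66,-146,10,0,0,0],[80,-178,0,0,0,0],[92,-208,-20,0,0,0],[101,-230,-40,0,0,0],[105,-238,-52,0,0,0],[105,-238,-58,0,0,0],[105,-238,-60,0,0,0],[105,-238,-60,0,0,0],[105,-238,-60,0,0,0]]

```text
t: 27.4
ee_pos: [0.5946, -0.272, 0.0499]
ee_rot: [0.151, -0.69, 0.691, -0.155]
contact_force: [-0.1, 0.2, -1.0]
grip_width: 0.0578
```

```bash
python3 c.py w11 yellow 0.071
python3 - <<'E'
from h import *
d=cam("wrist")
h,s,v=cv2.split(d["hsv"])
m=(s<40)&(v>190);m[:260]=0;m[430:]=0;m[:,:228]=0;m[:,402:]=0
k=big(m);P=plane(d,k,float(ctrl.read_state()["ee_pos"][2])-.0038+.024)[:,:2]
c,r=cv2.minEnclosingCircle((P*1e3).astype(np.float32));print("cap",c,r,cv2.boundingRect(k))
E
```

```text
[ 0.5946 -0.272   0.0499] 0.05784234515830749
circle [ 0.6016 -0.2688] R 0.0283 2490
TCP px [[314.65597064 323.25268677]] grasp axis at z px [[314.86717662 352.77080645]]
cap (629.336669921875, -279.9619140625) 5.863205432891846 (379, 260, 8, 34)
```

View pics/w11.png

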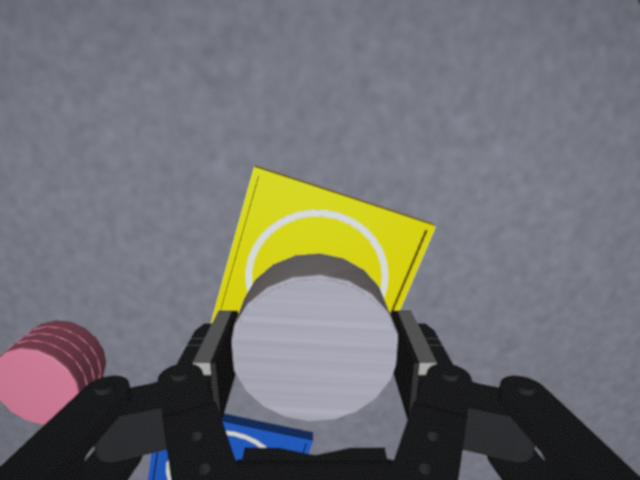

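Run:
```python
from h import *
d=cam("wrist");h,s,v=cv2.split(d["hsv"])
m=(s<90)&(v>170);m[:205]=0;m[262:]=0;m[:,:243]=0;m[:,392:]=0
m[225:262,275:362]=0; m[245:,255:380]=0
# keep near-ring pixels
ys,xs=np.nonzero(m);Q=plane(d,np.c_[xs,ys],.003)[:,:2]
from scipy.optimize import least_squares
f=lambda p:np.hypot(Q[:,0]-p[0],Q[:,1]-p[1])-.0345
r=least_squares(f,[.5945,-.273],loss="soft_l1",f_scale=.001);print("ring ctr",r.x,np.median(abs(r.fun)),len(Q))
z=.0701
L,Rr,t,b=plane(d,[(232,345),(398,345),(315,276),(315,420)],z)
print("cap",(L+Rr)/2,(t+b)/2,np.linalg.norm(L-Rr),np.linalg.norm(t-b))
```

```text
ring ctr [ 0.5945462  -0.27330397] 0.0008196259825198546 1010
cap [ 0.59700807 -0.27163572  0.0701    ] [ 0.59414911 -0.27294049  0.0701    ] 0.057774457059680144 0.05804026562640017
```

The cap centre (594.1,-272.9) matches the ring centre (594.5,-273.3) within 1 mm. Lowering.

Call:
send_rows:
  motion:
    - [[0,-0.5,-14,0,0,0],[0,-0.5,-26,0,0,0],[0,-0.5,-35,0,0,0],[0,-0.5,-40,0,0,0],[0,-0.5,-42,0,0,0],[0,-0.5,-43,0,0,0],[0,-0.5,-43,0,0,0]]

```text
t: 28.13
ee_pos: [0.5942, -0.2726, 0.0077]
ee_rot: [0.151, -0.69, 0.691, -0.155]
contact_force: [-7.3, 4.7, 18.5]
grip_width: 0.0578
```

Contact at 18 N. Releasing and retreating.

Call:
send_rows:
  motion:
    - [[0,0,0,0,0,0],[0,0,1,0,0,0],[0,0,1,0,0,0],[0,0,1,0,0,0],[0,0,1,0,0,0],[0,0,1,0,0,0],[0,0,15,0,0,0],[0,0,45,0,0,0],[0,0,85,0,0,0],[0,0,125,0,0,0],[0,0,160,0,0,0],[0,0,190,0,0,0],[0,0,220,0,0,0],[0,0,220,0,0,0],[0,0,220,0,0,0]]
  jaw: 1

```text
t: 29.38
ee_pos: [0.595, -0.273, 0.2308]
ee_rot: [0.15, -0.689, 0.692, -0.156]
contact_force: [-0.3, 0.1, -1.2]
grip_width: 0.085
```

Run:
```python
from h import *
d=cam("wrist","w12");a=cam("scene","sc12");b=cam("side","si12")
print(ctrl.read_state()["ee_pos"],[ (n,proj(d,[x,y,z]).round(1).tolist()) for n,x,y,z in (("cap",.5945,-.273,.027),("brass",.4517,-.2767,.033))])
```

```text
[ 0.59348478 -0.27223149  0.22701428] [('cap', [[312.9, 210.9]]), ('brass', [[253.8, 346.1]])]
```

View pics/w12.png

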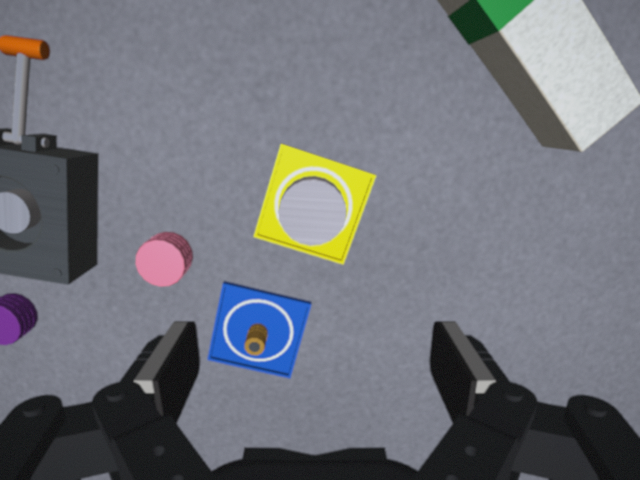

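View pics/sc12.png

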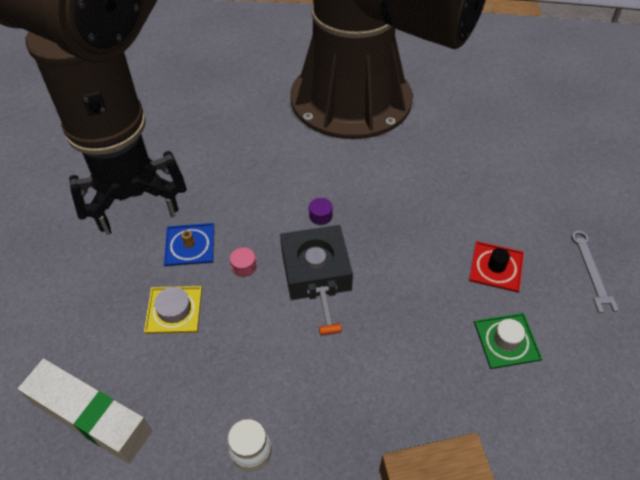

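View pics/si12.png

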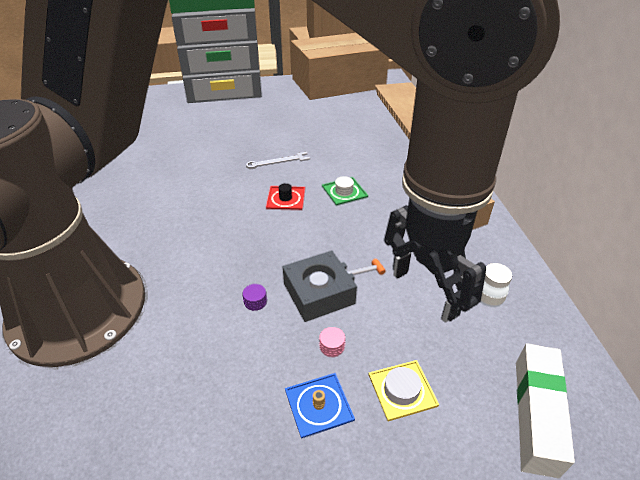

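All four parts are upright in their trays. In the wrist view the cap's top is at (313,211), predicted (313,211), and the brass at (254,346), predicted (254,346). The lever is down and nothing is touched, so I hand in.

```bash
python3 -c "
from bench import ctrl
print(ctrl.job_done())"
```

```text
the job is handed in; nothing more can be done
None
```

I took the stack apart in the order asked: brass fitting to blue, carbon block to red, white puck to green. Then I pressed the lever to its stop and stood the end cap in yellow. I handed the job in at about 29.5 s; no verdict was reported.

**Last checks:** The scene and side pictures show all four parts upright, each inside its circle. In the last wrist picture the brass and the cap sit within about 1 mm of their tray middles. The carbon and puck were checked the same way from above after placing, but only by eye, and look centred. The lever bar measured 17.6 mm high against 18 mm when fully down. The gripper was well clear of everything, and the pink and purple look-alikes were not touched.

**Disagreements:**
- The scene and side cameras differed by about 2 mm in y for the stack and trays. The wrist camera lay within about 2.5 mm of them, and I averaged the cameras or used the wrist.
- Two late circle fits, for the green and yellow trays, were spoiled by the part covering the circle. For green I kept the earlier two-camera centre, and for yellow I refitted the visible part of the ring.
- The gripper reads about 2 mm less than each part's true diameter.

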